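Take up the slack in the hold rack and lock its book stop

ROBOT

A 6-joint arm with a two-finger parallel gripper is mounted at the origin on a cart in front of the work surface, level with it; the furniture and walls round the work are solid. World frame = base frame: x ahead of the robot, y to its left, z up, the work surface at z = 0. Lengths are in mm, angles in rad, forces in N, time in s.
With the tool pointing down it reaches from about 375 to 975 mm from the base axis. Payload 3.8 kg.
Tool frame: the origin (TCP) lies midway between the tips of the shut fingers; the grasp point (between the pads) lies ctrl.grasp_offset behind it (ctrl.grasp_offset is the distance from the TCP to the grasp point, in mm); z points along the fingers, y is the line along which they close (so a half turn about z gives the same grasp; the last joint's range is limited). The gripper opens to 88 mm and grips with 3 to 60 N. Pads are 18 mm wide; open, the fingers measure 123 mm over their backs; the gripper's body (75 mm by 187 mm) begins 45 mm behind the grasp point.
Start: joints at [-1.172, 0.264, 1.604, -0, 1.274, -0.037], TCP at [284.936, -611.907, 238.706] pointing down, gripper open.
Joint ranges: [-2.63, 2.63], [-0.94, 2.18], [0.31, 2.57], [-1.31, 4.45], [0, 2.66], [-2.55, 2.55]. Speed limits (rad/s): [2.57, 2.57, 3.14, 3.14, 3.14, 3.14].

INTERFACE

Orientations are given as a 3x3 rotation matrix whose columns are the frame's x, y, z axes.
In Python, from station import read_state, cams, job, ctrl gives the robot as it stands.
- The arm moves only by the shell command python3 -m pendant 'ROWS'. ROWS is a JSON object whose one key "targets" holds a list of rows, each an object with "twist": the turn, a rotation vector about the tool's x, y, z in rad, a list of three; "travel": the shift along the tool's x, y, z in mm, a list of three; "gripper": the opening, from 0 (shut) to 1 (fully open). A call has exactly 5 rows; each row is the pose to reach, as a shift and turn from the pose commanded when the call began, along the tool's axes at that moment; what a row does not reach only later rows make up. A row lasts 1/10 s, in which the tool goes at most 50 mm and 8.59 degrees, less where a joint would pass 70% of its speed; a pose out of reach is approached as far as the arm can. A call with a gripper value outside its range is refused whole. The fingers move at their own pace and stop on an object; the grip force is fixed at half the most. Time passes only in rows, so rows that repeat a pose let the fingers close, or fill a call up. It gives the time, the measured TCP pose, the force, the opening and the grip force at its end, in the units of the state.
- read_state(): the state, without advancing time (a new reading comes with each control period).
- cams.capture(name): name is "scene" or "top"; returns a dict with "pixels" (400x640x3 uint8, red, green, blue), "fx", "fy", "cx", "cy" (pixels), "k1" (the pictures are not rectified: a ray, as slopes to the right and down, at radius r is drawn at 1 + k1 r^2 times it, then the intrinsics apply), "origin" and "rotation" of the camera in the world. Camera axes: x right, y down, z forward; pixel columns grow to the right and rows downward; lengths in mm; the calibration is good to about 2 mm. A picture is of the moment at which its call begins. There is no depth.
- job.hand_in(): hands the job in; it is judged then, once.
The state is a dict: "clock": time; "q": joint angles; "joint_velocities": joint speeds; "joint_efforts": joint torques, N m; "ee_pos": TCP position; "ee_rot": TCP orientation; "ft_force": force on the tool from outside, world axes, zero at the start; "ft_torque": the same for the moment, N m; "finger_gap": opening from 0.0 (shut) to 1.0 (fully open); "gripper_force": force on a finger pad.
Only numpy, scipy, OpenCV 4.12 (cv2) and the standard library are available. Lean on these libraries where they do the work, as an engineer would, in place of code of your own. Each camera call takes 0.05 s, during which the arm holds its last target. There are 200 camera calls.

TASK

The four held books standing in the grey rack have gone slack. Flick the red locking lever of the sliding book stop fully up to release it, slide the stop along the rack until it has pushed all the books together and firmly against the end plate with no slack left, feeling for the row to go solid and not squeezing hard enough to crush the books, then push the lever all the way down so that the stop is locked there and keeps the row lightly pressed together. Do not drag the stop while it is locked, keep the books standing, and leave the other things on the desk where they are.

Things in the scene. Friction and masses are not known exactly. Their poses are not given: they have to be found in the camera images.
- rack: grey sheet-metal book rack fixed to the desk, 150 x 450 mm (y from -190 to 260 mm); origin on the desk under its middle line, y along its length towards the end plate, x across it away from the robot, z up. Its floor is 8 mm above the desk
- end_plate: fixed upright grey plate at the +y end of the rack, 146 wide, 165 high; origin on the rack floor at the middle of the face that looks at the books; axes as the rack's. Four books, 180 to 210 mm high, stand loose between it and the stop; which ones and so how thick the row is differs each time. One spare book stands in the bay behind it
- book_stop: steel stop sliding along the rack's y; its sprung felt-faced pressing plate (126 wide, 140 high) yields 1 mm per 15 N. Origin on the rack floor under the middle of the plate's book-side face, axes as the rack's; foot runs back to y = -107 mm. Free, it slides with 6 N; pushing the books along adds 3 to 8 N; then the force climbs. Locked it holds some 80 N. Over 25 N crushes the books
- push_flange (a point): middle of the outer (-y) face of the upturned flange at the tail of the stop's foot, 64 wide, 24 high (8.5 to 32.5 mm above the desk): the stop can be pushed here, or by the raised lever; 16 mm above the rack floor
- lock_lever (a joint): angle of the locking lever, rad: 0 down (level, locked, as it starts), 1.15 fully up (free). Over-centre cam: lifting the grip takes about 7 N, it stays up where left; pushing down takes up to 10 N, past 0.25 it snaps down by itself; below about 1.0 the brake still rubs
- lever_hinge (a point): lever's hinge axis (along the rack's x) on the stop, 30 mm behind the pressing face, 50 mm above the rack floor. The lever points from it towards -y when down and swings up and towards the books
- lever_tip (a point): middle of the lever's red grip, 72 mm from the hinge; the grip is 22 mm wide across the rack, 11 thick, 40 long (50 to 90 mm from the hinge). It can be pinched across the rack from above
- book_blue: blue book, 180 high, 120 deep, 14 thick, standing nearest the stop; origin at the middle of the cover away from the stop, its x axis up
- book_green: green book, 210 high, 145 deep, 24 thick, standing nearest the end plate; origin at the middle of the cover towards the end plate, its x axis up
- date_stamp: self-inking stamp with blue handle, 36 x 62 x 102, standing on the desk right of the rack; origin under its centre
- ink_pad: red ink pad, 60 x 90 x 15, on the desk right of the rack; origin under its centre
- pen_white: white pen with black grip, 137 long, 12 thick, on the desk; origin under its centre

How it is judged:
By the outcome, as a careful person would: the job done as asked, in the order asked, and still so for the second after the job is handed in, with the robot touching nothing.
It also fails if it takes over 72 s, if anything falls off the work surface, if the arm or the gripper's body presses on something with over 40 N, if the wrist force passes 120 N, or if a joint passes its speed limit or range.

## Working session

There is one attempt and no reset: what is moved stays moved. The work goes in short steps, Python scripts to look and compute and a shell command to move; the robot and the scene stay as the last step left them, time stands still between calls to the robot, and variables do not carry over. Pictures are saved under pics/ and viewed, at most 10 in all, crops included, and the job is handed in when it is done.

```bash
mkdir -p pics; ls; python3 - <<'E'
from station import read_state,cams,ctrl
import cv2,numpy as np
s=read_state();print(s['clock'],s['ee_pos'],np.round(s['ee_rot'],3),s['ft_force'],ctrl.grasp_offset)
for n in('scene','top'):
    c=cams.capture(n);cv2.imwrite(f'pics/{n}0.png',c['pixels'][:,:,::-1])
    print(n,[c[k] for k in('fx','fy','cx','cy','k1','origin')],np.round(c['rotation'],4).tolist())
E
```

```text
pics
0.0 [ 284.66991702 -611.26323772  237.40607487] [[ 0.907  0.422 -0.001]
 [ 0.422 -0.907  0.002]
 [ 0.    -0.002 -1.   ]] [-0.1301069   0.53845851 -0.21242986] 18.700000000000003
scene [371.8294665864853, 371.8294665864853, 314.97044916076874, 199.8371809756861, -0.026714887644626786, array([-164.26397664, -686.09173001,  533.44623136])] [[0.6798, -0.3358, 0.652], [-0.7333, -0.2962, 0.612], [-0.0124, -0.8942, -0.4476]]
top [394.764899353, 394.764899353, 314.7690580991313, 199.08746787883507, 0.0027323238127997316, array([ 424.43774111,  -67.63473517, 1110.16531977])] [[-0.0156, -0.9955, 0.094], [-0.9999, 0.0153, -0.004], [0.0025, -0.094, -0.9956]]
```

View pics/scene0.png

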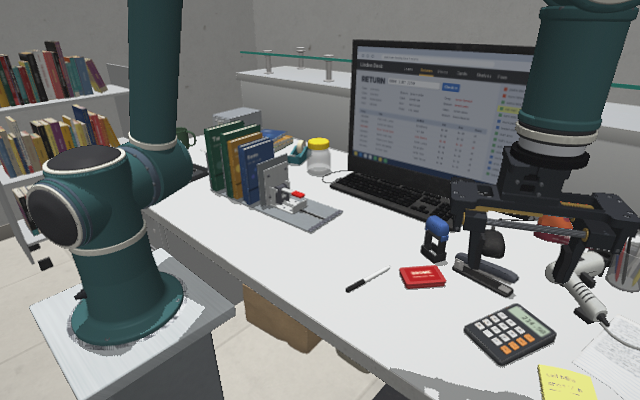

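View pics/top0.png

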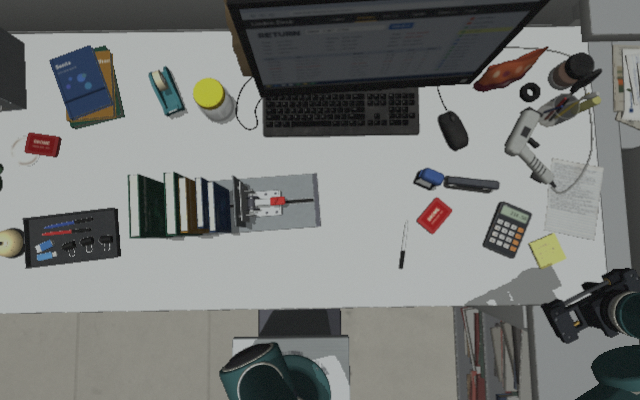

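The top view shows the rack running from about column 130 to 320, around row 203, with the red lever near (277,201). The pen is at (403,245), and the stamp and ink pad are near (430,180) and (434,215). I'll enlarge both views.

```bash
python3 - <<'E'
import cv2,numpy as np
t=cv2.imread('pics/top0.png')[160:250,120:330];s=cv2.imread('pics/scene0.png')[115:235,195:350]
cv2.imwrite('pics/tc.png',cv2.resize(t,None,fx=3.8,fy=3.8,interpolation=cv2.INTER_CUBIC))
cv2.imwrite('pics/sc.png',cv2.resize(s,None,fx=5,fy=5,interpolation=cv2.INTER_CUBIC)[:600])
E
```

```text
(no output)
```

View pics/tc.png

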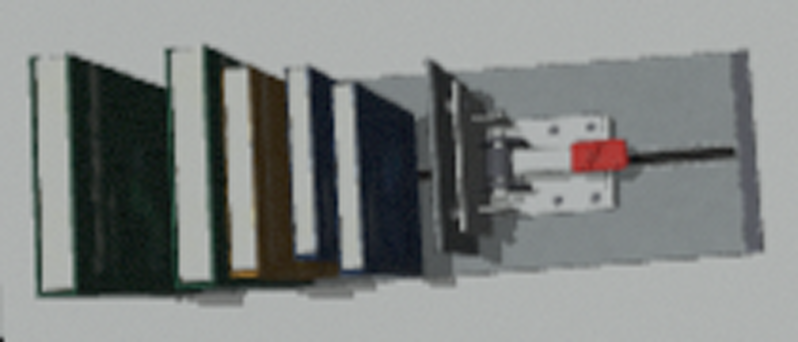

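View pics/sc.png

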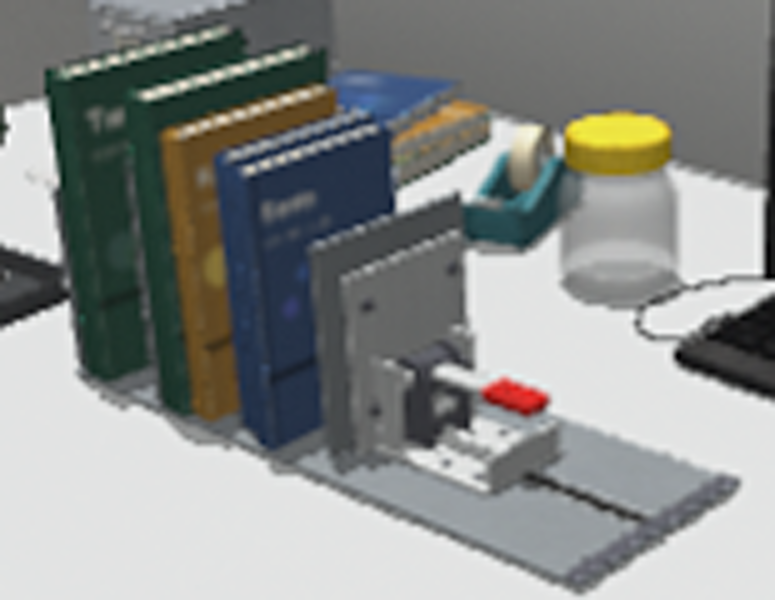

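The crops show the grip at tc (572–627, 140–172), the foot's tail at tc (615, 117–210), and the rack's -y corners at tc (748,50) and (763,250). The lever is down.

```bash
cat >h.py <<'E'
from station import read_state,cams,job,ctrl
import cv2,numpy as np
def world(c,uv,z):
    K=np.array([[c['fx'],0,c['cx']],[0,c['fy'],c['cy']],[0,0,1]])
    n=cv2.undistortPoints(np.array([[uv]],float),K,np.array([c['k1'],0,0,0]))[0,0]
    d=c['rotation']@np.array([n[0],n[1],1]);o=np.asarray(c['origin']);return o+d*(z-o[2])/d[2]
def show(s):print(round(s['clock'],2),np.round(s['ee_pos'],1),np.round(s['ft_force'],1),s['finger_gap'],s['gripper_force'])
E
python3 - <<'E'
from h import *
t=cams.capture('top');s=cams.capture('scene')
def T(n,x,y,z):print('T',n,np.round(world(t,(120+x/3.8-.37,160+y/3.8-.37),z),1))
def S(n,x,y,z):print('S',n,np.round(world(s,(195+x/5-.4,115+y/5-.4),z),1))
T('cornfar',748,50,8);T('cornnear',763,250,8);T('faredge',385,78,8);T('nearedge',455,281,8)
T('grip c',600,156,63.5);T('grip L',573,156,63.5);T('grip R',627,156,63.5);T('gripfar',600,141,63.5);T('gripnear',600,172,63.5)
T('tailfar',613,116,32.5);T('tailnear',617,210,32.5)
T('slot end',735,152,8);T('plate top far',430,62,148);T('plate top near',443,250,148)
S('cornfar',740,484,8);S('cornnear',578,590,8);S('grip',515,392,63.5);S('tailfar',558,428,32.5);S('tailnear',490,466,32.5);S('plate topnear',313,243,148);S('plate top far',460,195,148)
T('green spare R far',72,55,218);T('greenrow far',205,46,218);T('bluerowR far',355,82,188);T('bluerowR near',362,272,188)
E
```

```text
T cornfar [603. -78.   8.]
T cornnear [454.5 -86.6   8. ]
T faredge [586.1 191.2   8. ]
T nearedge [435.4 139.1   8. ]
T grip c [520.5  27.4  63.5]
T grip L [520.8  46.3  63.5]
T grip R [520.2   8.5  63.5]
T gripfar [531.1  27.3  63.5]
T gripnear [509.3  27.5  63.5]
T tailfar [552.3  20.6  32.5]
T tailnear [484.2  18.2  32.5]
T slot end [527.  -67.2   8. ]
T plate top far [575.6 129.3 148. ]
T plate top near [453.9 120.5 148. ]
S cornfar [599.3 -81.2   8. ]
S cornnear [448.6 -91.6   8. ]
S grip [519.5  25.3  63.5]
S tailfar [546.3  17.   32.5]
S tailnear [485.   12.5  32.5]
S plate topnear [460.5 128.3 148. ]
S plate top far [573.5 124.  148. ]
T green spare R far [572.1 329.6 218. ]
T greenrow far [576.3 250.  218. ]
T bluerowR far [557.5 167.5 188. ]
T bluerowR near [440.  162.2 188. ]
```

```bash
python3 -m pendant '{"targets":[{"twist":[0,0,-0.06],"travel":[20,-20,0],"gripper":1},{"twist":[0,0,-0.15],"travel":[50,-50,0],"gripper":1},{"twist":[0,0,-0.25],"travel":[84,-84,0],"gripper":1},{"twist":[0,0,-0.35],"travel":[118,-118,0],"gripper":1},{"twist":[0,0,-0.45],"travel":[152,-152,0],"gripper":1}]}'; cat >>h.py <<'E'
def plan(goal,yaw):
    s=read_state();R=np.asarray(s['ee_rot']);show(s)
    y=np.array([np.cos(yaw-np.pi/2),np.sin(yaw-np.pi/2),0]);z=np.array([0,0,-1.]);G=np.column_stack([np.cross(y,z),y,z])
    print('travel',np.round(R.T@(np.array(goal)-s['ee_pos']),1),'twist',np.round(cv2.Rodrigues(R.T@G)[0].ravel(),3))
E
python3 -c "
from h import *
plan((520.3,27,180),1.631)"
```

```text
clock: 0.7
ee_pos: [358.7, -408.2, 238.5]
ee_rot: [[0.63, 0.777, 0.0], [0.777, -0.63, 0.0], [0.0, -0.0, -1.0]]
ft_force: [0.9, 0.4, 0.0]
finger_gap: 1.001
gripper_force: 0.0
0.7 [ 358.7 -408.2  238.5] [0.9 0.4 0. ] 1.0013056985077728 0.0
travel [ 439.7 -148.7   58.6] twist [-0.    -0.    -0.742]
```

```bash
python3 -m pendant '{"targets":[{"twist":[0,0,-0.08],"travel":[42,-14,0],"gripper":1},{"twist":[0,0,-0.17],"travel":[84,-28,0],"gripper":1},{"twist":[0,0,-0.26],"travel":[126,-42,0],"gripper":1},{"twist":[0,0,-0.35],"travel":[168,-56,0],"gripper":1},{"twist":[0,0,-0.44],"travel":[210,-71,0],"gripper":1}]}' >/dev/null
python3 -c "
from h import *
plan((520.3,27,180),1.631)"
```

```text
1.2 [ 436.7 -200.7  238.8] [0.1 0.5 0.7] 0.9972634686609357 0.0
travel [241.1  26.7  58.8] twist [ 0.     0.    -0.302]
```

```bash
python3 -m pendant '{"targets":[{"twist":[0,0,-0.08],"travel":[45,5,0],"gripper":1},{"twist":[0,0,-0.16],"travel":[90,10,10],"gripper":1},{"twist":[0,0,-0.24],"travel":[135,15,25],"gripper":1},{"twist":[0,0,-0.30],"travel":[180,20,40],"gripper":1},{"twist":[0,0,-0.302],"travel":[220,24,58],"gripper":1}]}' >/dev/null
python3 -c "
from h import *
plan((520.3,27,100),1.631)"
```

```text
1.7 [513.9   7.4 180.8] [ 0.3 -0.7  0.3] 0.9997514271343033 0.0
travel [19.2  7.4 80.8] twist [ 0.002  0.    -0.001]
```

```bash
python3 -m pendant '{"targets":[{"twist":[0,0,0],"travel":[10,4,10],"gripper":1},{"twist":[0,0,0],"travel":[19,7,35],"gripper":1},{"twist":[0,0,0],"travel":[19,7,65],"gripper":1},{"twist":[0,0,0],"travel":[19,7,90],"gripper":1},{"twist":[0,0,0],"travel":[19,7,100],"gripper":1}]}' >/dev/null
python3 -c "
from h import *
plan((520.3,27,41),1.631)
a=cams.capture('scene')['pixels'][100:250,190:390,::-1];cv2.imwrite('pics/s1.png',cv2.resize(a,None,fx=4,fy=4,interpolation=cv2.INTER_CUBIC))"
```

```text
2.2 [516.7  24.1  78. ] [-1.2 -0.3 -0.3] 1.003112852176874 0.0
travel [ 2.7  4.  37. ] twist [-0.005  0.    -0.003]
```

View pics/s1.png

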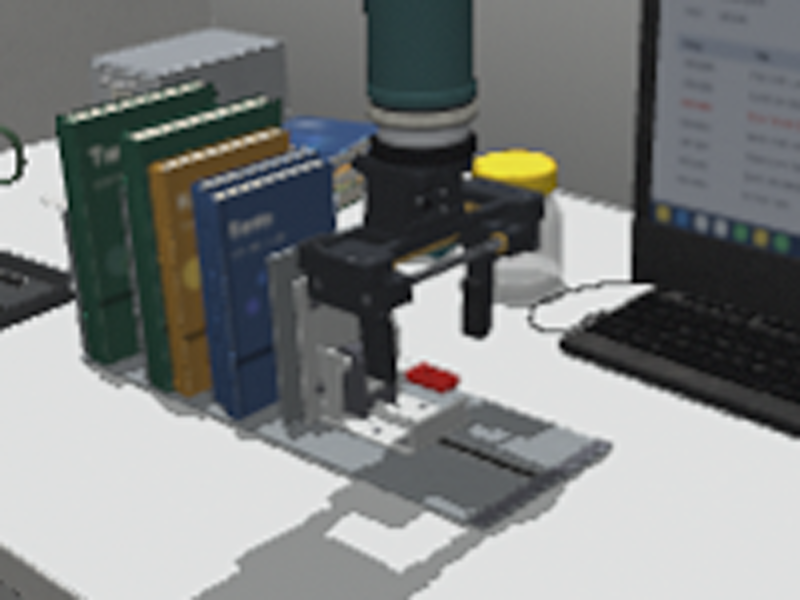

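The fingers, with tips at about (380,400) and (478,335), straddle the grip at (432,377). I'll go down and close.

```bash
python3 -m pendant '{"targets":[{"twist":[0,0,0],"travel":[2,2,10],"gripper":1},{"twist":[0,0,0],"travel":[2,3,20],"gripper":1},{"twist":[0,0,0],"travel":[2,3,30],"gripper":1},{"twist":[0,0,0],"travel":[2,3,36],"gripper":1},{"twist":[0,0,0],"travel":[2,3,36],"gripper":0.5}]}' >/dev/null
python3 -m pendant '{"targets":[{"twist":[0,0,0],"travel":[0,0,0],"gripper":0.35},{"twist":[0,0,0],"travel":[0,0,0],"gripper":0.3},{"twist":[0,0,0],"travel":[0,0,0],"gripper":0.2},{"twist":[0,0,0],"travel":[0,0,0],"gripper":0.2},{"twist":[0,0,0],"travel":[0,0,0],"gripper":0.2}]}'
```

```text
clock: 3.25
ee_pos: [522.1, 26.8, 45.0]
ee_rot: [[-0.057, 0.998, 0.001], [0.998, 0.057, 0.0], [-0.0, 0.001, -1.0]]
ft_force: [0.3, -0.2, -0.0]
finger_gap: 0.482
gripper_force: 0.0
```

```bash
python3 -m pendant '{"targets":[{"twist":[0,0,0],"travel":[0,0,2],"gripper":0.2},{"twist":[0,0,0],"travel":[0,0,2],"gripper":0.2},{"twist":[0,0,0],"travel":[0,0,2],"gripper":0},{"twist":[0,0,0],"travel":[0,0,2],"gripper":0},{"twist":[0,0,0],"travel":[0,0,2],"gripper":0}]}'
python3 -m pendant '{"targets":[{"twist":[0,0,0],"travel":[0,0,0],"gripper":0},{"twist":[0,0,0],"travel":[0,0,0],"gripper":0},{"twist":[0,0,0],"travel":[0,0,0],"gripper":0},{"twist":[0,0,0],"travel":[0,0,0],"gripper":0},{"twist":[0,0,0],"travel":[0,0,0],"gripper":0}]}'
```

```text
clock: 3.75
ee_pos: [521.4, 26.7, 42.5]
ee_rot: [[-0.057, 0.998, -0.001], [0.998, 0.057, -0.0], [0.0, -0.001, -1.0]]
ft_force: [-1.3, -0.3, 0.5]
finger_gap: 0.246
gripper_force: 30.0
clock: 4.25
ee_pos: [521.4, 26.7, 42.4]
ee_rot: [[-0.057, 0.998, -0.001], [0.998, 0.057, -0.0], [0.0, -0.001, -1.0]]
ft_force: [-2.5, -2.3, -0.6]
finger_gap: 0.245
gripper_force: 30.0
```

```bash
python3 -m pendant '{"targets":[{"twist":[0,0,0],"travel":[0.2,0,-5],"gripper":0},{"twist":[0,0,0],"travel":[0.7,0,-10],"gripper":0},{"twist":[0,0,0],"travel":[1.6,0,-15],"gripper":0},{"twist":[0,0,0],"travel":[2.8,0,-20],"gripper":0},{"twist":[0,0,0],"travel":[4.5,0,-25],"gripper":0}]}'

```

```text
clock: 4.75
ee_pos: [520.9, 31.1, 68.1]
ee_rot: [[-0.057, 0.998, -0.002], [0.998, 0.057, -0.0], [-0.0, -0.002, -1.0]]
ft_force: [-0.9, -1.1, -10.6]
finger_gap: 0.246
gripper_force: 30.0
```

```bash
python3 -m pendant '{"targets":[{"twist":[0,0,0],"travel":[3.3,0,-7.6],"gripper":0},{"twist":[0,0,0],"travel":[7.7,0,-15.1],"gripper":0},{"twist":[0,0,0],"travel":[12.4,0,-21.4],"gripper":0},{"twist":[0,0,0],"travel":[18.4,0,-27.6],"gripper":0},{"twist":[0,0,0],"travel":[24.4,0,-32.7],"gripper":0}]}'

```

```text
clock: 5.25
ee_pos: [519.8, 55.0, 101.9]
ee_rot: [[-0.058, 0.998, -0.001], [0.998, 0.058, -0.002], [-0.002, -0.001, -1.0]]
ft_force: [-3.5, -5.8, -6.4]
finger_gap: 0.244
gripper_force: 30.0
```

```bash
python3 -m pendant '{"targets":[{"twist":[0,0,0],"travel":[3.3,0,-2.3],"gripper":0},{"twist":[0,0,0],"travel":[6.7,0,-4.4],"gripper":0},{"twist":[0,0,0],"travel":[10,0,-6.3],"gripper":0},{"twist":[0,0,0],"travel":[13,0,-8],"gripper":0},{"twist":[0,0,0],"travel":[13,0,-8],"gripper":0}]}'

```

```text
clock: 5.75
ee_pos: [519.1, 68.6, 110.7]
ee_rot: [[-0.058, 0.998, -0.001], [0.998, 0.058, -0.001], [-0.001, -0.001, -1.0]]
ft_force: [-6.3, -3.8, -0.5]
finger_gap: 0.24
gripper_force: 30.0
```

```bash
python3 -m pendant '{"targets":[{"twist":[0,0,0],"travel":[0.3,-0.4,-0.6],"gripper":0},{"twist":[0,0,0],"travel":[0.6,-0.4,-1.2],"gripper":0},{"twist":[0,0,0],"travel":[0.9,-0.4,-1.8],"gripper":0},{"twist":[0,0,0],"travel":[0.9,-0.4,-1.8],"gripper":0},{"twist":[0,0,0],"travel":[0.9,-0.4,-1.8],"gripper":0}]}'
python3 -c "
from h import *
a=cams.capture('scene')['pixels'][130:220,220:340,::-1];cv2.imwrite('pics/s2.png',cv2.resize(a,None,fx=6,fy=6,interpolation=cv2.INTER_CUBIC))"
```

```text
clock: 6.25
ee_pos: [518.9, 69.5, 111.2]
ee_rot: [[-0.057, 0.998, -0.0], [0.998, 0.057, -0.0], [-0.0, -0.0, -1.0]]
ft_force: [-5.2, -3.6, -1.1]
finger_gap: 0.246
gripper_force: 30.0
```

View pics/s2.png

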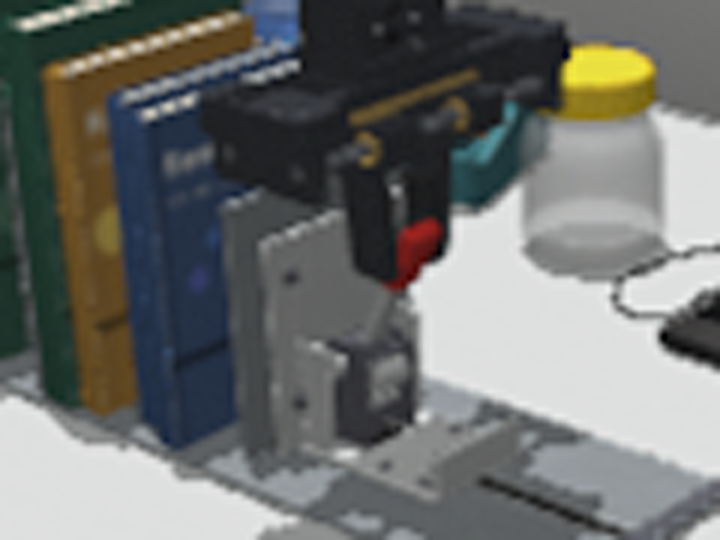

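```bash
python3 -m pendant '{"targets":[{"twist":[0,0,0],"travel":[0.5,-0.3,-0.6],"gripper":0},{"twist":[0,0,0],"travel":[1,-0.3,-1.2],"gripper":0},{"twist":[0,0,0],"travel":[1.5,-0.3,-1.8],"gripper":0},{"twist":[0,0,0],"travel":[2,-0.3,-2.4],"gripper":0},{"twist":[0,0,0],"travel":[2,-0.3,-2.4],"gripper":0}]}'

```

```text
clock: 6.8
ee_pos: [518.7, 71.8, 112.5]
ee_rot: [[-0.057, 0.998, 0.0], [0.998, 0.057, 0.001], [0.001, 0.0, -1.0]]
ft_force: [-1.9, -1.2, -7.7]
finger_gap: 0.246
gripper_force: 30.0
```

```bash
python3 -m pendant '{"targets":[{"twist":[0,0,0],"travel":[1,0,-0.5],"gripper":0},{"twist":[0,0,0],"travel":[2,0,-0.5],"gripper":0},{"twist":[0,0,0],"travel":[3,0,-0.5],"gripper":0},{"twist":[0,0,0],"travel":[4,0,-0.5],"gripper":0},{"twist":[0,0,0],"travel":[5,0,-0.5],"gripper":0}]}'

```

```text
clock: 7.3
ee_pos: [518.6, 75.7, 114.1]
ee_rot: [[-0.057, 0.998, 0.0], [0.998, 0.057, -0.002], [-0.002, 0.0, -1.0]]
ft_force: [-5.1, -7.0, 0.1]
finger_gap: 0.248
gripper_force: 30.0
```

```bash
python3 -m pendant '{"targets":[{"twist":[0,0,0],"travel":[3,-0.2,0],"gripper":0},{"twist":[0,0,0],"travel":[6,-0.2,0],"gripper":0},{"twist":[0,0,0],"travel":[9,-0.2,0],"gripper":0},{"twist":[0,0,0],"travel":[12,-0.2,0],"gripper":0},{"twist":[0,0,0],"travel":[15,-0.2,0],"gripper":0}]}'
python3 -c "
from h import *
a=cams.capture('scene')['pixels'][130:220,220:340,::-1];cv2.imwrite('pics/s3.png',cv2.resize(a,None,fx=6,fy=6,interpolation=cv2.INTER_CUBIC))"
```

```text
clock: 7.8
ee_pos: [517.7, 90.7, 114.5]
ee_rot: [[-0.057, 0.998, 0.001], [0.998, 0.057, -0.002], [-0.002, 0.001, -1.0]]
ft_force: [-3.2, -5.9, 1.2]
finger_gap: 0.242
gripper_force: 30.0
```

View pics/s3.png

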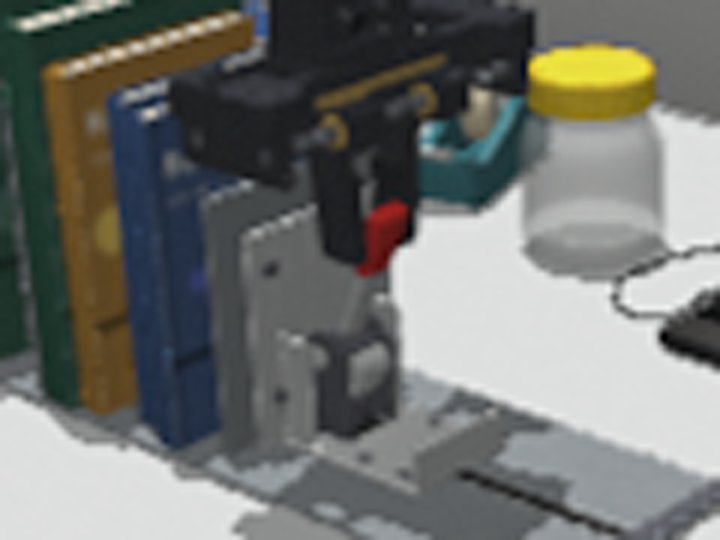

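The stop slides with the lever up, and the books are untouched. I'll carry on in small steps, watching the force.

```bash
python3 -m pendant '{"targets":[{"twist":[0,0,0],"travel":[2,-0.2,0],"gripper":0},{"twist":[0,0,0],"travel":[4,-0.2,0],"gripper":0},{"twist":[0,0,0],"travel":[6,-0.2,0],"gripper":0},{"twist":[0,0,0],"travel":[8,-0.2,0],"gripper":0},{"twist":[0,0,0],"travel":[10,-0.2,0],"gripper":0}]}'
python3 -m pendant '{"targets":[{"twist":[0,0,0],"travel":[1.5,-0.2,0],"gripper":0},{"twist":[0,0,0],"travel":[3,-0.2,0],"gripper":0},{"twist":[0,0,0],"travel":[4.5,-0.2,0],"gripper":0},{"twist":[0,0,0],"travel":[6,-0.2,0],"gripper":0},{"twist":[0,0,0],"travel":[7.5,-0.2,0],"gripper":0}]}'

```

```text
clock: 8.35
ee_pos: [517.1, 100.7, 114.6]
ee_rot: [[-0.057, 0.998, 0.001], [0.998, 0.057, -0.001], [-0.001, 0.001, -1.0]]
ft_force: [-4.0, -5.3, 0.9]
finger_gap: 0.242
gripper_force: 30.0
clock: 8.85
ee_pos: [516.6, 108.2, 114.5]
ee_rot: [[-0.057, 0.998, 0.001], [0.998, 0.057, -0.001], [-0.001, 0.001, -1.0]]
ft_force: [-2.5, -6.3, 0.6]
finger_gap: 0.246
gripper_force: 30.0
```

```bash
python3 - <<'E'
from h import *
t=cams.capture('top');s=cams.capture('scene')
def T(n,x,y,z):
    w=world(t,(120+x/3.8-.37,160+y/3.8-.37),z);print('T',n,np.round(w,1),'s=',round(float(-.06*(w[0]-517)+.998*(w[1]-107.6)),1))
def S(n,x,y,z):
    w=world(s,(195+x/5-.4,115+y/5-.4),z);print('S',n,np.round(w,1),'s=',round(float(-.06*(w[0]-517)+.998*(w[1]-107.6)),1))
T('b1L',338,180,188);T('b1R',359,180,188);T('b2L',294,170,188);T('b2R',316,170,188)
T('brL',227,170,203);T('brR',254,170,203);T('grL',173,170,218);T('grR',208,170,218);T('spL',33,170,218);T('spR',73,170,218)
S('b1',245,170,188);S('b2',222,155,188);S('br',165,132,203);S('gr',132,95,218);S('sp',48,75,218)
cv2.imwrite('pics/t2.png',cv2.resize(t['pixels'][150:260,110:330,::-1],None,fx=3.6,fy=3.6,interpolation=cv2.INTER_CUBIC))
E
```

```text
T b1L [496.7 177.4 188. ] s= 70.9
T b1R [496.5 164.5 188. ] s= 58.0
T b2L [503.3 204.6 188. ] s= 97.6
T b2R [503.1 191.  188. ] s= 84.1
T brL [502.7 240.7 203. ] s= 133.7
T brR [502.4 224.3 203. ] s= 117.4
T grL [501.9 267.7 218. ] s= 160.7
T grR [501.6 246.9 218. ] s= 139.9
T spL [503.2 350.9 218. ] s= 243.7
T spR [502.8 327.2 218. ] s= 220.0
S b1 [445.2 166.1 188. ] s= 62.7
S b2 [453.2 198.9 188. ] s= 94.9
S br [430.6 221.3 203. ] s= 118.7
S gr [433.7 256.4 218. ] s= 153.5
S sp [424.9 334.  218. ] s= 231.5
```

View pics/t2.png

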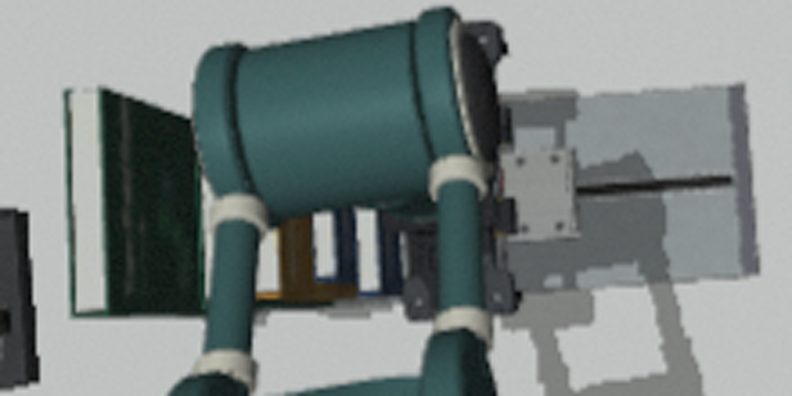

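```bash
for i in 1; do :; done; python3 -m pendant '{"targets":[{"twist":[0,0,0],"travel":[1.5,-0.2,0],"gripper":0},{"twist":[0,0,0],"travel":[3,-0.2,0],"gripper":0},{"twist":[0,0,0],"travel":[4.5,-0.2,0],"gripper":0},{"twist":[0,0,0],"travel":[6,-0.2,0],"gripper":0},{"twist":[0,0,0],"travel":[7.5,-0.2,0],"gripper":0}]}' | grep -E "ee_pos|ft_f"
python3 -m pendant '{"targets":[{"twist":[0,0,0],"travel":[1.5,-0.2,0],"gripper":0},{"twist":[0,0,0],"travel":[3,-0.2,0],"gripper":0},{"twist":[0,0,0],"travel":[4.5,-0.2,0],"gripper":0},{"twist":[0,0,0],"travel":[6,-0.2,0],"gripper":0},{"twist":[0,0,0],"travel":[7.5,-0.2,0],"gripper":0}]}' | grep -E "ee_pos|ft_f"
```

```text
ee_pos: [516.2, 115.3, 114.6]
ft_force: [-2.5, -8.4, -0.3]
ee_pos: [515.7, 122.8, 114.6]
ft_force: [-2.7, -8.4, -0.8]
```

```bash
python3 -m pendant '{"targets":[{"twist":[0,0,0],"travel":[1.2,-0.2,0],"gripper":0},{"twist":[0,0,0],"travel":[2.4,-0.2,0],"gripper":0},{"twist":[0,0,0],"travel":[3.6,-0.2,0],"gripper":0},{"twist":[0,0,0],"travel":[4.8,-0.2,0],"gripper":0},{"twist":[0,0,0],"travel":[6,-0.2,0],"gripper":0}]}' | grep -E "ee_pos|ft_f"
python3 -m pendant '{"targets":[{"twist":[0,0,0],"travel":[1,-0.2,0],"gripper":0},{"twist":[0,0,0],"travel":[2,-0.2,0],"gripper":0},{"twist":[0,0,0],"travel":[3,-0.2,0],"gripper":0},{"twist":[0,0,0],"travel":[4,-0.2,0],"gripper":0},{"twist":[0,0,0],"travel":[5,-0.2,0],"gripper":0}]}' | grep -E "ee_pos|ft_f"
python3 -c "
from h import *
a=cams.capture('scene')['pixels'][110:220,190:330,::-1];cv2.imwrite('pics/s4.png',cv2.resize(a,None,fx=5.4,fy=5.4,interpolation=cv2.INTER_CUBIC))"
```

```text
ee_pos: [515.3, 128.6, 114.6]
ft_force: [-1.8, -9.2, -0.5]
ee_pos: [515.0, 133.5, 114.6]
ft_force: [-0.8, -9.6, -1.1]
```

View pics/s4.png

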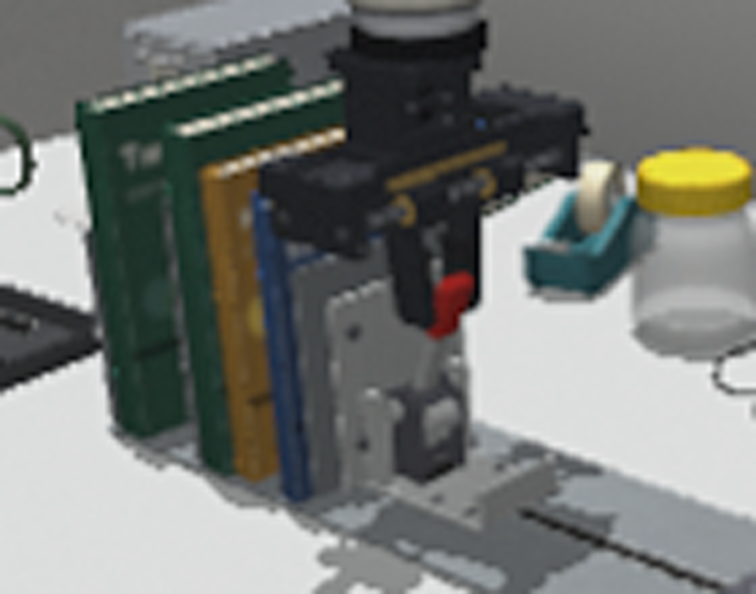

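Blue is pushed upright. Brown and green haven't moved yet.

```bash
python3 -m pendant '{"targets":[{"twist":[0,0,0],"travel":[1,0,0],"gripper":0},{"twist":[0,0,0],"travel":[2,0,0],"gripper":0},{"twist":[0,0,0],"travel":[3,0,0],"gripper":0},{"twist":[0,0,0],"travel":[4,0,0],"gripper":0},{"twist":[0,0,0],"travel":[5,0,0],"gripper":0}]}' | grep -E "ee_pos|ft_f"
python3 -m pendant '{"targets":[{"twist":[0,0,0],"travel":[0.8,0,0],"gripper":0},{"twist":[0,0,0],"travel":[1.6,0,0],"gripper":0},{"twist":[0,0,0],"travel":[2.4,0,0],"gripper":0},{"twist":[0,0,0],"travel":[3.2,0,0],"gripper":0},{"twist":[0,0,0],"travel":[4,0,0],"gripper":0}]}' | grep -E "ee_pos|ft_f"
```

```text
ee_pos: [514.7, 138.5, 114.6]
ft_force: [0.2, -8.0, -1.0]
ee_pos: [514.5, 142.5, 114.6]
ft_force: [-0.8, -9.2, -1.1]
```

```bash
python3 -m pendant '{"targets":[{"twist":[0,0,0],"travel":[0.6,0,0],"gripper":0},{"twist":[0,0,0],"travel":[1.2,0,0],"gripper":0},{"twist":[0,0,0],"travel":[1.8,0,0],"gripper":0},{"twist":[0,0,0],"travel":[2.4,0,0],"gripper":0},{"twist":[0,0,0],"travel":[3,0,0],"gripper":0}]}' | grep -E "ee_pos|ft_f"
python3 -c "
from h import *
a=cams.capture('scene')['pixels'][110:220,190:300,::-1];cv2.imwrite('pics/s5.png',cv2.resize(a,None,fx=5.4,fy=5.4,interpolation=cv2.INTER_CUBIC))"
```

```text
ee_pos: [514.3, 145.5, 114.6]
ft_force: [-0.0, -7.1, -0.8]
```

View pics/s5.png

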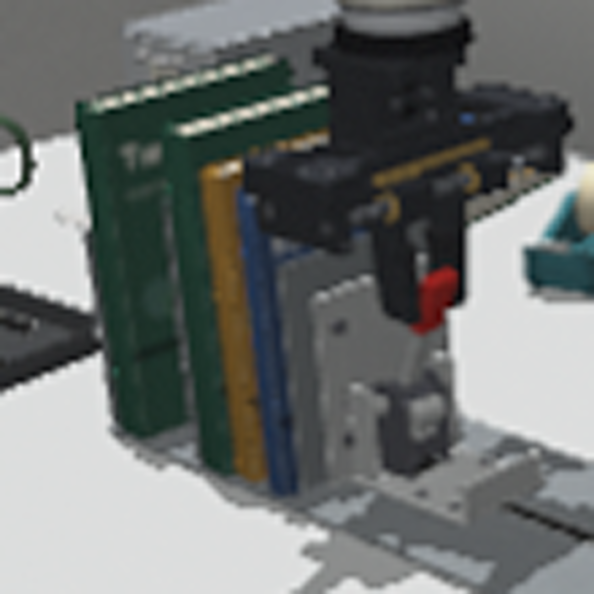

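```bash
python3 -m pendant '{"targets":[{"twist":[0,0,0],"travel":[0.4,0,0],"gripper":0},{"twist":[0,0,0],"travel":[0.8,0,0],"gripper":0},{"twist":[0,0,0],"travel":[1.2,0,0],"gripper":0},{"twist":[0,0,0],"travel":[1.6,0,0],"gripper":0},{"twist":[0,0,0],"travel":[2,0,0],"gripper":0}]}' | grep -E "ee_pos|ft_f"
```

```text
ee_pos: [514.1, 147.4, 114.6]
ft_force: [-0.9, -10.2, 0.2]
```

```bash
python3 -m pendant '{"targets":[{"twist":[0,0,0],"travel":[0.2,0,0],"gripper":0},{"twist":[0,0,0],"travel":[0.4,0,0],"gripper":0},{"twist":[0,0,0],"travel":[0.6,0,0],"gripper":0},{"twist":[0,0,0],"travel":[0.8,0,0],"gripper":0},{"twist":[0,0,0],"travel":[1,0,0],"gripper":0}]}' | grep -E "ee_pos|ft_f"
```

```text
ee_pos: [514.1, 148.1, 114.6]
ft_force: [-0.7, -10.2, -0.3]
```

```bash
python3 -m pendant '{"targets":[{"twist":[0,0,0],"travel":[0.3,0,0],"gripper":0},{"twist":[0,0,0],"travel":[0.6,0,0],"gripper":0},{"twist":[0,0,0],"travel":[0.9,0,0],"gripper":0},{"twist":[0,0,0],"travel":[1.2,0,0],"gripper":0},{"twist":[0,0,0],"travel":[1.5,0,0],"gripper":0}]}' | grep -E "ee_pos|ft_f"
```

```text
ee_pos: [514.0, 149.5, 114.6]
ft_force: [-0.4, -11.1, 0.6]
```

```bash
python3 -m pendant '{"targets":[{"twist":[0,0,0],"travel":[0.2,0,0],"gripper":0},{"twist":[0,0,0],"travel":[0.4,0,0],"gripper":0},{"twist":[0,0,0],"travel":[0.6,0,0],"gripper":0},{"twist":[0,0,0],"travel":[0.8,0,0],"gripper":0},{"twist":[0,0,0],"travel":[1,0,0],"gripper":0}]}' | grep -E "ee_pos|ft_f"
```

```text
ee_pos: [514.0, 150.0, 114.6]
ft_force: [-1.5, -12.2, -0.1]
```

```bash
python3 -m pendant '{"targets":[{"twist":[0,0,0],"travel":[0.2,0,0],"gripper":0},{"twist":[0,0,0],"travel":[0.4,0,0],"gripper":0},{"twist":[0,0,0],"travel":[0.6,0,0],"gripper":0},{"twist":[0,0,0],"travel":[0.8,0,0],"gripper":0},{"twist":[0,0,0],"travel":[1,0,0],"gripper":0}]}' | grep -E "ee_pos|ft_f"
```

```text
ee_pos: [513.9, 151.0, 114.6]
ft_force: [-0.4, -11.2, -0.1]
```

```bash
python3 -m pendant '{"targets":[{"twist":[0,0,0],"travel":[0.3,0,0],"gripper":0},{"twist":[0,0,0],"travel":[0.6,0,0],"gripper":0},{"twist":[0,0,0],"travel":[0.9,0,0],"gripper":0},{"twist":[0,0,0],"travel":[1.2,0,0],"gripper":0},{"twist":[0,0,0],"travel":[1.5,0,0],"gripper":0}]}' | grep -E "ee_pos|ft_f"
```

```text
ee_pos: [513.8, 152.5, 114.6]
ft_force: [-1.0, -11.8, 0.3]
```

```bash
python3 -m pendant '{"targets":[{"twist":[0,0,0],"travel":[0.2,0,0],"gripper":0},{"twist":[0,0,0],"travel":[0.4,0,0],"gripper":0},{"twist":[0,0,0],"travel":[0.6,0,0],"gripper":0},{"twist":[0,0,0],"travel":[0.8,0,0],"gripper":0},{"twist":[0,0,0],"travel":[1,0,0],"gripper":0}]}' | grep -E "ee_pos|ft_f"
```

```text
ee_pos: [513.8, 153.5, 114.6]
ft_force: [-0.6, -11.6, -0.2]
```

```bash
python3 -m pendant '{"targets":[{"twist":[0,0,0],"travel":[0.2,0,0],"gripper":0},{"twist":[0,0,0],"travel":[0.4,0,0],"gripper":0},{"twist":[0,0,0],"travel":[0.6,0,0],"gripper":0},{"twist":[0,0,0],"travel":[0.8,0,0],"gripper":0},{"twist":[0,0,0],"travel":[1,0,0],"gripper":0}]}' | grep -E "ee_pos|ft_f"
```

```text
ee_pos: [513.8, 154.5, 114.6]
ft_force: [-0.3, -12.2, 0.7]
```

```bash
python3 -c "
from h import *
a=cams.capture('scene')['pixels'].astype(float);b=cv2.imread('pics/scene0.png')[:,:,::-1].astype(float)
for r in (150,170,185):
  print(r,np.round(b[r,205:250].mean(1)).astype(int).tolist());print(r,np.round(a[r,205:250].mean(1)).astype(int).tolist())"
```

```text
150 [222, 191, 32, 44, 48, 49, 46, 43, 42, 42, 43, 43, 43, 43, 43, 61, 74, 44, 45, 49, 48, 47, 52, 67, 78, 78, 76, 70, 68, 91, 115, 107, 91, 68, 60, 65, 63, 64, 83, 82, 46, 45, 49, 51, 52]
150 [214, 182, 30, 42, 45, 46, 45, 39, 39, 40, 41, 39, 40, 41, 40, 41, 43, 43, 47, 46, 43, 53, 69, 75, 74, 70, 67, 59, 55, 57, 47, 31, 35, 38, 33, 33, 33, 32, 32, 33, 33, 34, 46, 47, 32]
170 [50, 55, 78, 112, 61, 38, 41, 43, 48, 53, 43, 41, 42, 44, 42, 41, 41, 58, 72, 50, 41, 44, 44, 46, 47, 57, 72, 74, 80, 81, 74, 89, 98, 100, 92, 68, 54, 58, 59, 58, 66, 64, 49, 50, 52]
170 [48, 54, 74, 107, 59, 37, 40, 41, 45, 50, 40, 40, 40, 42, 39, 40, 40, 45, 50, 40, 41, 43, 45, 50, 60, 70, 71, 71, 68, 68, 54, 54, 58, 53, 44, 72, 85, 70, 71, 71, 67, 89, 104, 98, 84]
185 [227, 227, 227, 228, 221, 136, 60, 42, 40, 41, 44, 50, 42, 41, 42, 43, 44, 40, 40, 57, 70, 49, 41, 42, 42, 46, 46, 58, 71, 71, 76, 69, 56, 61, 66, 68, 69, 57, 52, 52, 53, 56, 59, 55, 47]
185 [220, 221, 220, 222, 212, 129, 59, 41, 38, 41, 44, 47, 41, 41, 40, 40, 41, 41, 40, 46, 49, 40, 40, 40, 44, 52, 60, 67, 71, 67, 57, 55, 51, 56, 58, 48, 43, 63, 76, 71, 71, 69, 82, 95, 96]
```

```bash
python3 -m pendant '{"targets":[{"twist":[0,0,0],"travel":[0.2,0,0],"gripper":0},{"twist":[0,0,0],"travel":[0.4,0,0],"gripper":0},{"twist":[0,0,0],"travel":[0.6,0,0],"gripper":0},{"twist":[0,0,0],"travel":[0.8,0,0],"gripper":0},{"twist":[0,0,0],"travel":[1,0,0],"gripper":0}]}' | grep -E "ee_pos|ft_f"
```

```text
ee_pos: [513.7, 155.5, 114.6]
ft_force: [-1.2, -11.6, -0.6]
```

```bash
python3 -m pendant '{"targets":[{"twist":[0,0,0],"travel":[0.1,0,0],"gripper":0},{"twist":[0,0,0],"travel":[0.2,0,0],"gripper":0},{"twist":[0,0,0],"travel":[0.3,0,0],"gripper":0},{"twist":[0,0,0],"travel":[0.4,0,0],"gripper":0},{"twist":[0,0,0],"travel":[0.5,0,0],"gripper":0}]}' | grep -E "ee_pos|ft_f"
```

```text
ee_pos: [513.6, 156.0, 114.6]
ft_force: [-0.9, -12.7, -0.0]
```

```bash
python3 -m pendant '{"targets":[{"twist":[0,0,0],"travel":[0.2,0,0],"gripper":0},{"twist":[0,0,0],"travel":[0.4,0,0],"gripper":0},{"twist":[0,0,0],"travel":[0.6,0,0],"gripper":0},{"twist":[0,0,0],"travel":[0.8,0,0],"gripper":0},{"twist":[0,0,0],"travel":[1,0,0],"gripper":0}]}' | grep -E "ee_pos|ft_f"
```

```text
ee_pos: [513.6, 156.6, 114.6]
ft_force: [0.2, -13.7, -0.0]
```

```bash
python3 -m pendant '{"targets":[{"twist":[0,0,0],"travel":[0.1,0,0],"gripper":0},{"twist":[0,0,0],"travel":[0.2,0,0],"gripper":0},{"twist":[0,0,0],"travel":[0.3,0,0],"gripper":0},{"twist":[0,0,0],"travel":[0.4,0,0],"gripper":0},{"twist":[0,0,0],"travel":[0.5,0,0],"gripper":0}]}' | grep -E "ee_pos|ft_f"
```

```text
ee_pos: [513.6, 156.8, 114.6]
ft_force: [-1.6, -13.9, 1.5]
```

```bash
python3 -m pendant '{"targets":[{"twist":[0,0,0],"travel":[0.1,0,0],"gripper":0},{"twist":[0,0,0],"travel":[0.2,0,0],"gripper":0},{"twist":[0,0,0],"travel":[0.3,0,0],"gripper":0},{"twist":[0,0,0],"travel":[0.4,0,0],"gripper":0},{"twist":[0,0,0],"travel":[0.5,0,0],"gripper":0}]}' | grep -E "ee_pos|ft_f"
```

```text
ee_pos: [513.6, 157.0, 114.7]
ft_force: [-0.5, -15.4, -0.1]
```

```bash
python3 -m pendant '{"targets":[{"twist":[0,0,0],"travel":[0.2,0,0],"gripper":0},{"twist":[0,0,0],"travel":[0.4,0,0],"gripper":0},{"twist":[0,0,0],"travel":[0.6,0,0],"gripper":0},{"twist":[0,0,0],"travel":[0.8,0,0],"gripper":0},{"twist":[0,0,0],"travel":[0.8,0,0],"gripper":0}]}' | grep -E "ee_pos|ft_f"
```

```text
ee_pos: [513.6, 157.3, 114.7]
ft_force: [-1.2, -16.9, 1.4]
```

```bash
python3 -m pendant '{"targets":[{"twist":[0,0,0],"travel":[0.3,0,0],"gripper":0},{"twist":[0,0,0],"travel":[0.6,0,0],"gripper":0},{"twist":[0,0,0],"travel":[0.9,0,0],"gripper":0},{"twist":[0,0,0],"travel":[0.9,0,0],"gripper":0},{"twist":[0,0,0],"travel":[0.9,0,0],"gripper":0}]}' | grep -E "ee_pos|ft_f"
```

```text
ee_pos: [513.6, 157.6, 114.7]
ft_force: [-0.2, -20.1, 2.6]
```

```bash
python3 -m pendant '{"targets":[{"twist":[0,0,0],"travel":[-0.7,0,0.5],"gripper":0},{"twist":[0,0,0],"travel":[-1.4,0,1],"gripper":0},{"twist":[0,0,0],"travel":[-2.1,0,1.5],"gripper":0},{"twist":[0,0,0],"travel":[-2.8,0,2],"gripper":0},{"twist":[0,0,0],"travel":[-2.8,0,2],"gripper":0}]}' | grep -E "ee_pos|ft_f"
```

```text
ee_pos: [513.8, 157.0, 114.4]
ft_force: [-4.3, -12.4, 10.4]
```

```bash
python3 -m pendant '{"targets":[{"twist":[0,0,0],"travel":[-0.4,0,0.8],"gripper":0},{"twist":[0,0,0],"travel":[-0.8,0,1.6],"gripper":0},{"twist":[0,0,0],"travel":[-1.2,0,2.4],"gripper":0},{"twist":[0,0,0],"travel":[-1.6,0,3],"gripper":0},{"twist":[0,0,0],"travel":[-1.6,0,3],"gripper":0}]}' | grep -E "ee_pos|ft_f"
```

```text
ee_pos: [514.1, 156.1, 113.9]
ft_force: [-11.0, -13.1, 24.2]
```

```bash
python3 -m pendant '{"targets":[{"twist":[0,0,0],"travel":[-0.8,-0.5,0.5],"gripper":0},{"twist":[0,0,0],"travel":[-1.6,-1,1],"gripper":0},{"twist":[0,0,0],"travel":[-2.4,-1,1.5],"gripper":0},{"twist":[0,0,0],"travel":[-3.2,-1,2],"gripper":0},{"twist":[0,0,0],"travel":[-3.2,-1,2],"gripper":0}]}' | grep -E "ee_pos|ft_f"
```

```text
ee_pos: [514.3, 153.7, 112.8]
ft_force: [-10.9, -10.2, 26.9]
```

```bash
python3 -m pendant '{"targets":[{"twist":[0,0,0],"travel":[-1,-0.7,0.6],"gripper":0},{"twist":[0,0,0],"travel":[-2,-1.2,1.2],"gripper":0},{"twist":[0,0,0],"travel":[-3,-1.2,1.8],"gripper":0},{"twist":[0,0,0],"travel":[-4,-1.2,2.4],"gripper":0},{"twist":[0,0,0],"travel":[-4,-1.2,2.4],"gripper":0}]}' | grep -E "ee_pos|ft_f|rot|gap"
```

```text
ee_pos: [514.3, 150.4, 110.5]
ee_rot: [[-0.057, 0.998, 0.008], [0.998, 0.057, 0.001], [0.0, 0.008, -1.0]]
ft_force: [-6.9, -9.1, 24.0]
finger_gap: 0.247
```

```bash
python3 -m pendant '{"targets":[{"twist":[0,0,0],"travel":[-1.5,-0.7,1],"gripper":0},{"twist":[0,0,0],"travel":[-3,-0.7,2],"gripper":0},{"twist":[0,0,0],"travel":[-4.4,-0.7,3],"gripper":0},{"twist":[0,0,0],"travel":[-5.8,-0.7,4],"gripper":0},{"twist":[0,0,0],"travel":[-5.8,-0.7,4],"gripper":0}]}' | grep -E "ee_pos|ft_f"
```

```text
ee_pos: [514.5, 144.8, 105.8]
ft_force: [-5.9, -6.2, 18.7]
```

```bash
python3 -m pendant '{"targets":[{"twist":[0,0,0],"travel":[-2.3,-0.5,1.9],"gripper":0},{"twist":[0,0,0],"travel":[-4.5,-0.5,3.9],"gripper":0},{"twist":[0,0,0],"travel":[-6.6,-0.5,6],"gripper":0},{"twist":[0,0,0],"travel":[-8.6,-0.5,8.1],"gripper":0},{"twist":[0,0,0],"travel":[-8.6,-0.5,8.1],"gripper":0}]}' | grep -E "ee_pos|ft_f"
```

```text
ee_pos: [515.0, 136.9, 97.9]
ft_force: [-4.7, -4.9, 19.1]
```

```bash
python3 -m pendant '{"targets":[{"twist":[0,0,0],"travel":[-3.2,-0.5,3.6],"gripper":0},{"twist":[0,0,0],"travel":[-6.3,-0.5,7.6],"gripper":0},{"twist":[0,0,0],"travel":[-9,-0.5,11.6],"gripper":0},{"twist":[0,0,0],"travel":[-11.4,-0.5,15.6],"gripper":0},{"twist":[0,0,0],"travel":[-13.4,-0.5,19.3],"gripper":0}]}' | grep -E "ee_pos|ft_f"
```

```text
ee_pos: [515.6, 124.0, 78.4]
ft_force: [-4.6, -1.8, 16.9]
```

```bash
python3 -m pendant '{"targets":[{"twist":[0,0,0],"travel":[-2.7,-0.5,7],"gripper":0},{"twist":[0,0,0],"travel":[-4.8,-0.5,14],"gripper":0},{"twist":[0,0,0],"travel":[-6.2,-0.5,21],"gripper":0},{"twist":[0,0,0],"travel":[-7,-0.5,27],"gripper":0},{"twist":[0,0,0],"travel":[-7.2,-0.5,32],"gripper":0}]}' | grep -E "ee_pos|ft_f"
python3 -m pendant '{"targets":[{"twist":[0,0,0],"travel":[0,0,1],"gripper":0},{"twist":[0,0,0],"travel":[0,0,2],"gripper":0},{"twist":[0,0,0],"travel":[0,0,2],"gripper":0},{"twist":[0,0,0],"travel":[0,0,2],"gripper":0},{"twist":[0,0,0],"travel":[0,0,2],"gripper":0}]}' | grep -E "ee_pos|ft_f"
```

```text
ee_pos: [516.0, 116.2, 44.9]
ft_force: [-2.7, -2.7, 9.1]
ee_pos: [515.8, 116.3, 42.1]
ft_force: [6.7, -1.3, 6.3]
```

```bash
python3 -m pendant '{"targets":[{"twist":[0,0,0],"travel":[0,0,-2],"gripper":0.4},{"twist":[0,0,0],"travel":[0,0,-2],"gripper":0.5},{"twist":[0,0,0],"travel":[0,0,-2],"gripper":0.5},{"twist":[0,0,0],"travel":[0,0,-2],"gripper":0.5},{"twist":[0,0,0],"travel":[0,0,-2],"gripper":0.5}]}' | grep -E "ee_pos|ft_f|gap"
python3 -m pendant '{"targets":[{"twist":[0,0,0],"travel":[0,0,-8],"gripper":0.5},{"twist":[0,0,0],"travel":[0,0,-22],"gripper":0.5},{"twist":[0,0,0],"travel":[0,0,-36],"gripper":0.5},{"twist":[0,0,0],"travel":[0,0,-46],"gripper":0.5},{"twist":[0,0,0],"travel":[0,0,-46],"gripper":0.2}]}' | grep -E "ee_pos|ft_f|gap"
python3 -m pendant '{"targets":[{"twist":[0,0,0],"travel":[0,0,0],"gripper":0},{"twist":[0,0,0],"travel":[0,0,0],"gripper":0},{"twist":[0,0,0],"travel":[0,0,0],"gripper":0},{"twist":[0,0,0],"travel":[0,0,0],"gripper":0},{"twist":[0,0,0],"travel":[0,0,0],"gripper":0}]}' | grep -E "ee_pos|ft_f|gap|clock"
python3 - <<'E'
from h import *
for n,u in(('top',(200,330,150,250)),('scene',(220,340,130,230))):
    c=cams.capture(n);p=c['pixels'].astype(int)[u[2]:u[3],u[0]:u[1]];m=(p[...,0]>120)&(p[...,1]<70)&(p[...,2]<70)
    y,x=np.nonzero(m)
    if len(x):
        uv=(x.mean()+u[0],y.mean()+u[2]);print(n,len(x),uv,[np.round(world(c,uv,z),1) for z in(58,63.5,70)])
E
```

```text
ee_pos: [509.6, 115.1, 39.8]
ft_force: [-0.0, -0.4, -0.9]
finger_gap: 0.502
ee_pos: [512.4, 115.5, 89.2]
ft_force: [0.3, -0.6, -0.0]
finger_gap: 0.433
clock: 26.1
ee_pos: [510.0, 115.1, 85.8]
ft_force: [0.5, -0.3, -0.1]
finger_gap: 0.004
top 24 (np.float64(251.25), np.float64(201.75)) [array([519.2,  98.1,  58. ]), array([518.7,  97.3,  63.5]), array([518.2,  96.2,  70. ])]
scene 40 (np.float64(278.025), np.float64(186.85)) [array([518.6, 110.2,  58. ]), array([510.7, 101. ,  63.5]), array([501.4,  90.1,  70. ])]
```

```bash
python3 -m pendant '{"targets":[{"twist":[0,0,0],"travel":[-2,5,5],"gripper":0},{"twist":[0,0,0],"travel":[-2,5,12],"gripper":0},{"twist":[0,0,0],"travel":[-2,5,17],"gripper":0},{"twist":[0,0,0],"travel":[-2,5,20],"gripper":0},{"twist":[0,0,0],"travel":[-2,5,22],"gripper":0}]}' | grep -E "ee_pos|ft_f|gap"
python3 -m pendant '{"targets":[{"twist":[0,0,0],"travel":[0,0,1],"gripper":0},{"twist":[0,0,0],"travel":[0,0,2],"gripper":0},{"twist":[0,0,0],"travel":[0,0,3],"gripper":0},{"twist":[0,0,0],"travel":[0,0,4],"gripper":0},{"twist":[0,0,0],"travel":[0,0,4],"gripper":0}]}' | grep -E "ee_pos|ft_f|gap"
```

```text
ee_pos: [514.9, 113.3, 63.8]
ft_force: [-4.1, -2.4, 9.4]
finger_gap: 0.007
ee_pos: [515.3, 113.3, 63.1]
ft_force: [-10.8, -3.8, 20.8]
finger_gap: 0.002
```

The lever is solid and level: contact came at z ≈ 64, where 63.5 was expected. I'll retreat straight up.

```bash
python3 -m pendant '{"targets":[{"twist":[0,0,0],"travel":[0,0,-8],"gripper":0},{"twist":[0,0,0],"travel":[-5,0,-30],"gripper":0},{"twist":[0,0,0],"travel":[-15,0,-65],"gripper":0},{"twist":[0,0,0],"travel":[-35,0,-105],"gripper":0},{"twist":[0,0,0],"travel":[-70,0,-140],"gripper":0}]}' | grep -E "ee_pos|ft_f"
python3 -m pendant '{"targets":[{"twist":[0,0,0],"travel":[-45,0,-10],"gripper":0},{"twist":[0,0,0],"travel":[-90,0,-20],"gripper":0},{"twist":[0,0,0],"travel":[-135,0,-20],"gripper":0},{"twist":[0,0,0],"travel":[-170,0,-20],"gripper":0},{"twist":[0,0,0],"travel":[-180,0,-20],"gripper":0}]}' | grep -E "ee_pos|ft_f|clock"
python3 - <<'E'
from h import *
for n,u in(('top',(200,330,150,250)),('scene',(220,340,130,230))):
    c=cams.capture(n);p=c['pixels'].astype(int)
    q=p[u[2]:u[3],u[0]:u[1]];m=(q[...,0]>120)&(q[...,1]<70)&(q[...,2]<70);y,x=np.nonzero(m)
    if len(x): print(n,len(x),np.round(world(c,(x.mean()+u[0],y.mean()+u[2]),62),1))
    if n=='top':
        t0=cv2.imread('pics/top0.png')[:,:,::-1]
        print(p[188,150:260].mean(1).astype(int).tolist());print(p[215,150:260].mean(1).astype(int).tolist())
E
```

```text
ee_pos: [519.6, 44.1, 202.1]
ft_force: [1.3, -0.7, -0.2]
clock: 28.2
ee_pos: [529.7, -139.3, 220.5]
ft_force: [-0.4, 0.4, 0.2]
top 100 [516.2 107.3  62. ]
[20, 20, 22, 25, 26, 28, 28, 27, 22, 20, 20, 56, 76, 175, 192, 192, 189, 191, 189, 190, 144, 75, 28, 20, 43, 101, 177, 191, 192, 190, 190, 167, 88, 44, 171, 192, 192, 190, 190, 113, 172, 190, 192, 191, 191, 108, 34, 32, 29, 29, 91, 71, 45, 40, 40, 45, 55, 167, 108, 54, 57, 50, 53, 55, 54, 54, 63, 74, 83, 90, 91, 90, 130, 141, 142, 140, 140, 140, 140, 139, 139, 140, 142, 140, 142, 140, 141, 141, 143, 143, 144, 143, 145, 146, 143, 144, 143, 143, 144, 146, 146, 146, 144, 144, 145, 146, 146, 145, 147, 144]
[28, 23, 23, 21, 26, 27, 26, 28, 35, 30, 28, 24, 63, 77, 177, 190, 192, 191, 189, 189, 190, 155, 82, 34, 28, 38, 81, 174, 191, 191, 191, 190, 173, 92, 43, 138, 183, 190, 190, 190, 130, 163, 188, 193, 191, 193, 122, 50, 27, 35, 40, 52, 73, 53, 42, 43, 41, 41, 87, 95, 68, 56, 54, 53, 54, 55, 56, 54, 55, 52, 99, 130, 129, 127, 130, 155, 163, 163, 163, 164, 186, 191, 193, 195, 191, 193, 192, 152, 121, 149, 184, 194, 194, 192, 192, 192, 193, 165, 155, 184, 192, 192, 143, 91, 110, 138, 144, 142, 143, 144]
scene 39 [513.6 103.3  62. ]
```

```bash
python3 - <<'E'
from h import *
for n,u in(('top',(200,330,150,250)),('scene',(220,340,130,230))):
    c=cams.capture(n);b=cv2.imread(f'pics/{n}0.png')[:,:,::-1]
    cv2.imwrite(f'pics/{n}_end.png',c['pixels'][:,:,::-1])
    for p in(b.astype(int),c['pixels'].astype(int)):
        q=p[u[2]:u[3],u[0]:u[1]];m=(q[...,0]>120)&(q[...,1]<70)&(q[...,2]<70);y,x=np.nonzero(m)
        print(n,len(x),x.min()+u[0],x.max()+u[0],y.min()+u[2],y.max()+u[2],np.round(world(c,(x.mean()+u[0],y.mean()+u[2]),62),1))
    # foot tracking by template (top): screws/foot
    if n=='top':
        t=b[186:218,250:284];r=cv2.matchTemplate(c['pixels'][170:235,190:300],np.ascontiguousarray(t),cv2.TM_CCOEFF_NORMED);_,v,_,l=cv2.minMaxLoc(r);print(v,l[0]+190-250,l[1]+170-186)
        x,y=l;f=r[y,x-1:x+2];print('sub',(f[0]-f[2])/(2*(f[0]-2*f[1]+f[2])))
E
```

```text
top 104 271 284 197 204 [520.8  27.4  62. ]
top 99 241 254 198 206 [516.2 107.5  62. ]
0.9414443969726562 -29 2
sub -0.1907339
scene 43 292 303 192 197 [516.7  21.9  62. ]
scene 39 273 284 185 189 [513.6 103.3  62. ]
```

```bash
python3 - <<'E'
import cv2,numpy as np
e=cv2.imread('pics/top_end.png',0);a=cv2.imread('pics/top0.png',0)
t2=cv2.resize(cv2.imread('pics/t2.png',0),(220,110),interpolation=cv2.INTER_AREA)
k=4;up=lambda i:cv2.resize(i,None,fx=k,fy=k,interpolation=cv2.INTER_CUBIC)
# tail of foot in t2: px x 252..273,y 190..220
for (x0,x1,y0,y1) in((256,274,193,200),(256,274,206,218),(252,274,206,218)):
    T=up(t2)[(y0-150)*k:(y1-150)*k,(x0-110)*k:(x1-110)*k]
    for n,i in(('end',e),('start',a)):
        r=cv2.matchTemplate(up(i)[180*k:228*k,215*k:300*k],T,cv2.TM_CCOEFF_NORMED);_,v,_,l=cv2.minMaxLoc(r)
        print((x0,y0),n,round(v,3),l[0]/k+215-x0,l[1]/k+180-y0)
E
```

```text
(256, 193) end 0.644 -16.25 17.75
(256, 193) start 0.675 3.0 2.0
(256, 206) end 0.774 -17.5 1.75
(256, 206) start 0.767 11.5 -0.25
(252, 206) end 0.611 1.0 2.75
(252, 206) start 0.564 1.25 -10.75
```

```bash
python3 -c "
from h import *
show(read_state());print(job.hand_in())"
```

```text
28.4 [ 529.4 -135.3  220. ] [0.5 0.5 0.5] 0.0011568287444434502 0.0
the job is handed in; nothing more can be done
None
```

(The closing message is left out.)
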